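# Turn over the lidded disc cases and stack them in the tray

### The job

The disc sets in the two small square cases have to reach the next station the other way up. Turn each case upside down, holding its blue base and its loose clear lid together so that it stays closed all the way, and stack the two cases inside the metal tray, blue base uppermost, one squarely on top of the other. Set them down gently, without dropping them or letting them topple, and leave the loose spacers, discs and screwdriver where they are.

Things in the scene. Friction and masses are not known exactly. Their poses are not given: they have to be found in the camera images.
- case_a: Base of case A: opaque blue, 58 x 58 mm, outer walls 25 mm high (a thinner neck stands 8 mm higher inside the lid). Origin: centre of its underside; z towards the lid, x and y square to the walls. Closed, it is a flush block 58 x 58 x 50 mm that also stands steadily on any of its four sides. A loose set of discs lies inside; 0.17 to 0.26 kg in all.
- lid_a: Lid of case A: clear, 58 x 58 mm, 25 mm high, slipped over the neck with 1.5 mm play; nothing latches it. Origin: centre of its open rim, i.e. the parting line and the middle of the closed case, 25 mm from the lid's outer face and from the base's underside; z to its outer face. Fingers pressing two opposite sides across the parting line hold lid and base both.
- case_b: Base of case B: opaque blue, 58 x 58 mm, outer walls 25 mm high (a thinner neck stands 8 mm higher inside the lid). Origin: centre of its underside; z towards the lid, x and y square to the walls. Closed, it is a flush block 58 x 58 x 50 mm that also stands steadily on any of its four sides. A loose set of discs lies inside; 0.17 to 0.26 kg in all.
- lid_b: Lid of case B: clear, 58 x 58 mm, 25 mm high, slipped over the neck with 1.5 mm play; nothing latches it. Origin: centre of its open rim, i.e. the parting line and the middle of the closed case, 25 mm from the lid's outer face and from the base's underside; z to its outer face. Fingers pressing two opposite sides across the parting line hold lid and base both.
- tray: Outgoing tray, fixed to the bench: bare aluminium, 150 x 150 mm outside, its floor 4 mm above the bench and a rim 4 mm thick, 12 mm high above the bench; 142 x 142 mm inside. Origin: centre of its underside, at bench height; z up, x and y square to its rim.
- spacer_1: Loose milky plastic spacer, a bystander: 35 mm across, 24 mm high, standing on the bench. Origin: centre of its underside.
- spacer_2: Loose milky plastic spacer, a bystander: 35 mm across, 24 mm high, standing on the bench. Origin: centre of its underside.
- spacer_3: Loose milky plastic spacer, a bystander: 35 mm across, 24 mm high, standing on the bench. Origin: centre of its underside.
- discs: Loose pile of blued-steel discs, a bystander: 76 mm across, 12 mm high. Origin: centre of its underside.
- screwdriver: Loose screwdriver with a red handle lying on the bench, a bystander: 200 mm long, 26 mm thick. Origin: on the bench under its middle; x points to its tip.
Mind the look-alikes: they are no part of the job. Leave any orange or pink look-alike of the lid_a alone.

How it is judged (in metres and radians):
At the end, for the whole second after the job is handed in: One case lies upside down flat on the tray floor, its centre within 45 mm of the tray's centre in x and y; the other upside down on it, centres within 10 mm, sides parallel within 12 degrees; tilts under 5 degrees, lids within 4 mm of fully on, all at rest (((angle between each of case_a, case_b's own z axis and vertical above 3.04 rad and distance between case_a and lid_a below 0.029 m and z of lid_a in the frame of tray between 0.025 and 0.033 m and linear speed of each of case_a, lid_a, case_b, lid_b below 0.02 m/s and distance between case_b and lid_b below 0.029 m and z of lid_b in the frame of tray between 0.075 and 0.083 m and x of lid_a in the frame of tray between -0.045 and 0.045 m and y of lid_a in the frame of tray between -0.045 and 0.045 m and horizontal distance between case_a and case_b below 0.01 m and (angle between the x axis of case_a and the x axis of case_b, either way round below 0.21 rad or angle between the x axis of case_a and the y axis of case_b, either way round below 0.21 rad)) or (angle between each of case_b, case_a's own z axis and vertical above 3.04 rad and distance between case_b and lid_b below 0.029 m and z of lid_b in the frame of tray between 0.025 and 0.033 m and linear speed of each of case_b, lid_b, case_a, lid_a below 0.02 m/s and distance between case_a and lid_a below 0.029 m and z of lid_a in the frame of tray between 0.075 and 0.083 m and x of lid_b in the frame of tray between -0.045 and 0.045 m and y of lid_b in the frame of tray between -0.045 and 0.045 m and horizontal distance between case_a and case_b below 0.01 m and (angle between the x axis of case_a and the x axis of case_b, either way round below 0.21 rad or angle between the x axis of case_a and the y axis of case_b, either way round below 0.21 rad)))); the robot touches nothing.
It fails at once if the lid of case A parts from its base by more than 8 mm (distance between case_a and lid_a above 0.033 m).
It fails at once if case A is dropped, thrown or toppled: it moves faster than 0.4 m/s with no finger on it (linear speed of case_a above 0.4 m/s and contact force between the fingers and case_a below 0.2 N and contact force between the fingers and lid_a below 0.2 N).
It fails at once if the lid of case B parts from its base by more than 8 mm (distance between case_b and lid_b above 0.033 m).
It fails at once if case B is dropped, thrown or toppled: it moves faster than 0.4 m/s with no finger on it (linear speed of case_b above 0.4 m/s and contact force between the fingers and case_b below 0.2 N and contact force between the fingers and lid_b below 0.2 N).
It fails at once if a loose bystander (spacer, disc pile, screwdriver) is moved by more than 25 mm (distance of any of spacer_1, spacer_2, spacer_3, discs, screwdriver from where it was at the start of the episode above 0.025 m).
It also fails if it takes over 72 s, if anything falls off the work surface, if the arm or the gripper's body presses on something with over 40 N, if the wrist force passes 120 N, or if a joint passes its speed limit or range.

### The arm

A 6-joint arm with a two-finger parallel gripper is mounted at the origin on the work surface. World frame = base frame: x ahead of the robot, y to its left, z up, the work surface at z = 0. Lengths are in mm, angles in rad, forces in N, time in s.
With the tool pointing down it reaches from about 275 to 750 mm from the base axis. Payload 10.2 kg.
Tool frame: the origin (TCP) lies between the finger pads; the fingertips stand 17 mm ahead of it and the grasp point (between the pads) lies 2 mm behind it; z points along the fingers, y is the line along which they close (so a half turn about z gives the same grasp; the last joint's range is limited). The gripper opens to 85 mm and grips with 20 to 120 N. Pads are 22 mm wide; open, the fingers measure 114 mm over their backs; the gripper's body (76 mm by 85 mm) begins 54 mm behind the grasp point. The pads swing forward as they close: fully open they stand 13 mm farther back than shut.
Start: joints at [-1.473, 0.313, 1.498, -0, 1.331, -0.223], TCP at [165.533, -498.227, 248.294] pointing down, gripper open.
Joint ranges: [-2.94, 2.94], [-0.97, 2.17], [0.19, 2.56], [-1.23, 4.37], [0.02, 3.11], [-2.88, 2.88]. Speed limits (rad/s): [2.39, 2.39, 3.01, 3.14, 3.14, 3.14].

### API

Orientations are given as a unit quaternion [w, x, y, z].
In Python, from rig import * gives the robot as it stands.
- The arm moves only by the tool step_arm, never from a script. Its argument "commands" is text: rows parted by semicolons, each of 7 numbers parted by spaces: the opening, from 0 (shut) to 1 (fully open), then the shift along the tool's x, y, z in cm, then the turn, a rotation vector about the tool's x, y, z in rad. In form: hand x y z rx ry rz; .... A call has 1 to 20 rows; each row is the pose to reach, as a shift and turn from the pose commanded when the call began, along the tool's axes at that moment; what a row does not reach only later rows make up. A row lasts 1/12 s, in which the tool goes at most 41.7 mm and 7.16 degrees, less where a joint would pass 70% of its speed; a pose out of reach is approached as far as the arm can. A call with a gripper value outside its range is refused whole. The fingers move at their own pace and stop on an object; "newtons" is the grip in N (left out, the last holds). Time passes only in rows, so rows that repeat a pose let the fingers close. It gives the time, the measured TCP pose, the force, the opening and the grip force at its end, in the units of the state.
- sense(): the state, without advancing time (a new reading comes with each control period).
- capture(name): name is "side" or "top"; returns the picture (400x640x3 uint8, red, green, blue); there is no depth.
- camera_model(name): a dict with "mtx" (3x3 intrinsics, pixels), "eye" and "rotation" of the camera in the world. Camera axes: x right, y down, z forward; pixel columns grow to the right and rows downward; lengths in mm; the calibration is good to about 2 mm. A picture is of the moment at which its call begins. camera_model takes no time and is no camera call.
- finish_job(): hands the job in; it is judged then, once.
Trained networks look in the newest picture that a camera, given by its name, has taken for a name from the list of things; names that differ only in an ending like _2 or _b are one class to them, and where a whole thing is asked for, a point or a joint stands for the part that bears it (a point fixed in the world has none). Each returns a list of dicts, best first, with "score" (0 to 1); they miss things now and then, are a little off and sometimes report something else, mostly with a low value. They report only what shows in the picture. A call takes as long as a camera call. They do not tell look-alikes from the thing itself.
- search_frame(camera, label): "rect" ([centre column, centre row, width, height] in pixels, round what is visible of it).
- trace(camera, label): "mask" (400x640 bool, what is visible of it) and "rect" ([centre column, centre row, width, height] in pixels, round what is visible of it).
- spot_point(camera, label): "xy" ([column, row] in pixels: a listed point, or the origin of a listed thing).
The state is a dict: "time_s": time; "joints": joint angles; "dq": joint speeds; "tau": joint torques, N m; "eef_pos": TCP position; "ee_rot": TCP orientation; "force": force on the tool from outside, world axes, zero at the start; "wrist_torque": the same for the moment, N m; "grip_width": opening from 0.0 (shut) to 1.0 (fully open); "grip_force": force on a finger pad.
Only numpy, scipy, OpenCV 4.12 (cv2) and the standard library are available. Lean on these libraries where they do the work, as an engineer would, in place of code of your own. Each camera call takes 0.05 s, during which the arm holds its last target. There are 200 camera calls.

## Working session

There is one attempt and no reset: what is moved stays moved. The work goes in short steps, Python scripts to look and compute and a tool call to move; the robot and the scene stay as the last step left them, time stands still between calls to the robot, and variables do not carry over. Pictures are saved under pics/ and viewed, at most 10 in all, crops included, and the job is handed in when it is done.

Besides the shell and the picture viewer there is one more tool, called after "Request:" as name(argument=value, ...), one argument or row to a line, values as JSON. step_arm: Moves the arm, as the interface text tells. Its arguments: {"type":"object","properties":{"commands":{"type":"string"},"newtons":{"type":"number"}},"required":["commands"]}

```bash
mkdir -p pics; ls; python3 - <<'E'
from rig import *
import cv2,numpy as np
for n in("top","side"):
    im=capture(n); cv2.imwrite(f"pics/{n}0.png",im[:,:,::-1])
    c=camera_model(n); print(n,np.round(np.array(c["mtx"]),1).tolist(),np.round(c["eye"],1),np.round(c["rotation"],4).tolist())
    for l in("case_a","lid_a","tray","spacer_1","discs","screwdriver"):
        print(l,[(np.round(r["rect"]).astype(int).tolist(),round(r["score"],2)) for r in search_frame(n,l)])
print(sense())
E
```

```text
pics
top [[445.6, 0.0, 315.9], [0.0, 445.6, 200.1], [0.0, 0.0, 1.0]] [ 444.2    5.8 1074.7] [0.0599, -0.702, 0.7074, -0.0568]
case_a []
lid_a [([309, 225, 26, 31], 0.83), ([264, 255, 39, 35], 0.62), ([476, 238, 31, 32], 0.57)]
tray [([188, 240, 74, 74], 0.57)]
spacer_1 [([253, 206, 15, 21], 0.54), ([387, 194, 14, 14], 0.5)]
discs [([266, 165, 28, 32], 0.97), ([474, 239, 37, 28], 0.32)]
screwdriver [([369, 128, 12, 62], 0.73)]
side [[371.4, 0.0, 318.4], [0.0, 371.4, 200.8], [0.0, 0.0, 1.0]] [ 507.1 -731.1  630.4] [-0.4446, 0.8946, -0.0362, 0.0278]
case_a [([310, 218, 31, 18], 0.64), ([302, 356, 39, 24], 0.61)]
lid_a [([282, 192, 26, 20], 0.96), ([302, 338, 38, 43], 0.84), ([308, 205, 23, 19], 0.83), ([260, 222, 32, 26], 0.71)]
tray [([293, 160, 55, 33], 0.81)]
spacer_1 [([262, 270, 15, 20], 0.69), ([352, 268, 17, 18], 0.69), ([323, 187, 17, 14], 0.62)]
discs [([360, 191, 27, 18], 0.74)]
screwdriver [([406, 249, 88, 10], 0.76)]
{'time_s': 0.7, 'joints': array([-1.47337790e+00,  3.12901439e-01,  1.49769427e+00,  7.90401991e-06,
        1.33100730e+00, -2.23409015e-01]), 'dq': array([ 0.0017488 ,  0.00103791, -0.00016663, -0.00081154,  0.00050351,
       -0.00042427]), 'tau': array([ 1.81267387e-03, -4.12096345e+01, -2.59876406e+01, -1.16636829e-04,
        4.14357473e-04,  1.09589458e-06]), 'eef_pos': array([ 165.54616844, -498.22347096,  248.29559794]), 'ee_rot': array([-4.92729633e-06,  9.87161435e-01,  1.59725705e-01,  4.15736814e-06]), 'force': array([-0.40143698, -0.1024279 ,  0.26143876]), 'wrist_torque': array([-0.01027128,  0.02866011,  0.02800783]), 'grip_force': 0.0, 'grip_width': 1.0006952607327393}
```

View pics/top0.png

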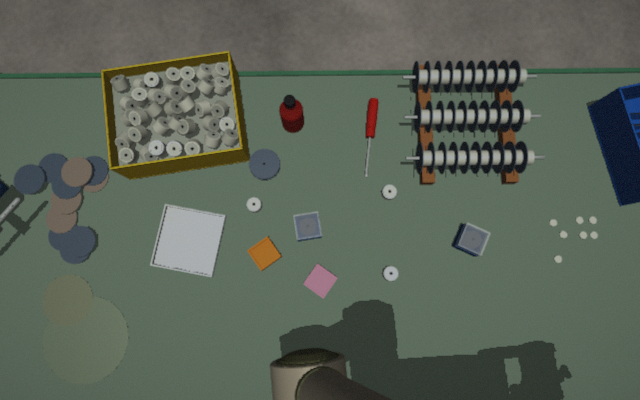

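View pics/side0.png

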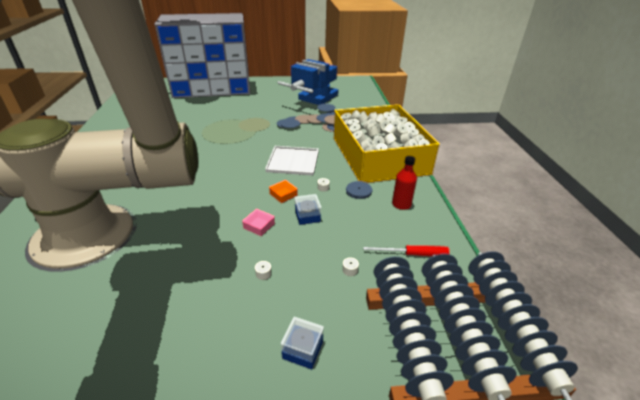

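```bash
cat > h.py <<'E'
from rig import *
import numpy as np,cv2
from scipy.spatial.transform import Rotation as R
from scipy.optimize import minimize
def rot(q): return R.from_quat([q[1],q[2],q[3],q[0]]).as_matrix()
def cam(n):
    c=camera_model(n); return np.array(c["mtx"]),np.array(c["eye"]),rot(c["rotation"])
C={n:cam(n) for n in("top","side")}
def proj(n,P):
    K,e,Rm=C[n]; q=(np.atleast_2d(P)-e)@Rm@K.T; return q[:,:2]/q[:,2:]
def ray(n,uv,z):
    K,e,Rm=C[n]; d=Rm@np.linalg.inv(K)@np.array([*uv,1.]); return e+d*(z-e[2])/d[2]
def box(p,w,h,z0=0):
    x,y,a=p; c,s=np.cos(a),np.sin(a)
    return np.array([[x+c*i*w/2-s*j*w/2,y+s*i*w/2+c*j*w/2,z0+k*h] for i in(-1,1) for j in(-1,1) for k in(0,1)])
def fit(masks,p0,w,h,z0=0):
    "masks: {cam: bool}; fit hull of a box to them by IoU (soft, 4x upsampled crop)"
    S={}
    for n,m in masks.items():
        S[n]=cv2.resize(m.astype(np.float32),None,fx=4,fy=4,interpolation=cv2.INTER_LINEAR)
    def cost(p):
        t=0
        for n,m in S.items():
            u=((proj(n,box(p,w,h,z0))+.5)*4-.5)
            I=np.zeros(m.shape,np.uint8); cv2.fillConvexPoly(I,cv2.convexHull((u*16).round().astype(np.int32)),1,shift=4)
            t+=np.abs(I-m).sum()/m.sum()
        return t
    best=None
    for a in np.arange(0,1.57,.2):
        r=minimize(cost,[*p0[:2],a],method="Nelder-Mead",options=dict(initial_simplex=[[p0[0],p0[1],a],[p0[0]+8,p0[1],a],[p0[0],p0[1]+8,a],[p0[0],p0[1],a+.15]]))
        if best is None or r.fun<best.fun: best=r
    return best
E
cat > m1.py <<'E'
from h import *
import rig; print([k for k in dir(rig) if k[0]!='_'])
T={}
for n in("top","side"):
    im=capture(n); 
    for l in("lid_a","case_a","tray"): T[n,l]=trace(n,l)
def pick(n,l,uv,tol=14):
    o=[r for r in T[n,l] if np.hypot(r["rect"][0]-uv[0],r["rect"][1]-uv[1])<tol]
    return o[0]["mask"] if o else None
def union(n,uv,ls):
    ms=[m for m in(pick(n,l,uv) for l in ls) if m is not None]
    return np.any(ms,axis=0) if ms else None
for nm,ut,us,w,h,ls in(("c1",(308,226),(308,210),58,50,("lid_a","case_a")),("c2",(473,239),(302,342),58,50,("lid_a","case_a")),("tray",(188,240),(293,160),150,12,("tray",))):
    p0=ray("top",ut,h)
    for cs in(("top",),("top","side")):
        M={n:union(n,u,ls) for n,u in(("top",ut),("side",us)) if n in cs}
        M={k:v for k,v in M.items() if v is not None}
        if M:
            r=fit(M,p0,w,h); print(nm,list(M),[int(m.sum()) for m in M.values()],r.x.round(3),round(r.fun,3))
for nm,u in(("orange",(264,254)),("pink",(320,281)),("sp",(253,205)),("sp",(389,191)),("sp",(391,273)),("disc",(265,165)),("sd1",(372,100)),("sd2",(367,175))): print(nm,ray("top",u,20).round())
im=capture("top")[:,:,::-1]; s=capture("side")[:,:,::-1]
cr=lambda i,u,v:cv2.resize(i[v-30:v+30,u-30:u+30],(380,380),interpolation=cv2.INTER_CUBIC)
cv2.imwrite("pics/crop1.png",cv2.resize(np.vstack([np.hstack([cr(im,308,226),cr(im,473,239)]),np.hstack([cr(s,308,210),cr(s,302,342)])]),(600,600)))
E
python3 m1.py
```

```text
['PlanningError', 'camera_model', 'capture', 'finish_job', 'search_frame', 'sense', 'spot_point', 'trace']
c1 ['top'] [650] [557.237  31.456   1.729] 0.071
c1 ['top', 'side'] [650, 698] [5.57022e+02 3.13310e+01 1.38000e-01] 0.138
c2 ['top'] [705] [ 5.2269e+02 -3.5483e+02 -3.6700e-01] 0.249
c2 ['top', 'side'] [705, 299] [ 523.789 -355.842    1.235] 4.707
tray ['top'] [3944] [528.134 316.801   1.378] 0.034
tray ['top', 'side'] [3944, 1346] [528.502 317.822   1.374] 0.108
orange [493. 133.  20.]
pink [429.   2.  20.]
sp [609. 161.  20.]
sp [ 641. -166.   20.]
sp [ 446. -164.   20.]
disc [708. 133.  20.]
sd1 [ 872. -132.   20.]
sd2 [ 681. -114.   20.]
```

View pics/crop1.png

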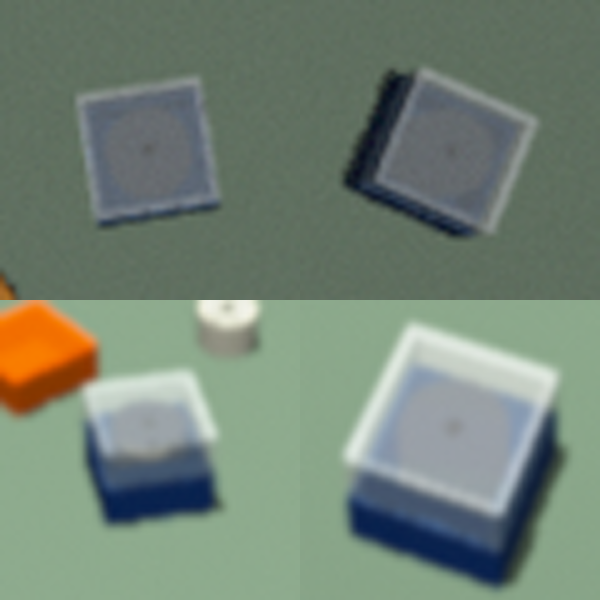

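```bash
python3 - <<'E'
from h import *
from scipy.optimize import least_squares
t=np.array([[467.4,223],[490.4,233.4],[481,255.4],[458,245]]);s=np.array([[294,316.6],[323.6,326.4],[312,355],[281.2,344]])
for n,q in(("top",t),("side",s)):
    P=np.array([ray(n,u,50) for u in q]); d=np.roll(P,-1,0)-P
    print(n,P.mean(0).round(1),np.hypot(*d[:,:2].T).round(1),(np.arctan2(d[:,1],d[:,0])%(np.pi/2)).round(3))
t=np.array([[278+78/5,196+95/5],[278+198/5,196+78/5],[278+218/5,196+200/5],[278+99/5,196+217/5]])
P=np.array([ray("top",u,50) for u in t]);print(P.mean(0))
E
```

```text
top [ 521.4 -352.9   50. ] [56.8 55.9 56.3 56.1] [1.126 1.108 1.13  1.116]
side [ 523.7 -354.    50. ] [57.6 58.5 56.5 58.5] [1.128 1.132 1.127 1.15 ]
[555.92505185  29.07014291  50.        ]
```

```bash
cat > g.py <<'E'
from h import *
import sys
def goal(p,psi,th,back=1.,rel=None):
    Y=np.array([np.cos(psi),np.sin(psi),0]);Z=np.array([0,0,-1.]);X=np.cross(Y,Z)
    Rt=np.c_[X,Y,Z]@R.from_euler('y',th).as_matrix()
    return np.array(p)-back*Rt[:,2],Rt
def show(*goals,frm=None):
    "shift(cm)/rotvec of each goal (p,psi,th,back) from the present pose"
    s=sense(); P,Rm=np.array(s["eef_pos"]),rot(s["ee_rot"])
    print("t",round(s["time_s"],2),"P",P.round(1),"w",round(s["grip_width"],3),"f",round(s["grip_force"],1),"j",s["joints"].round(2),"F",s["force"].round(1))
    for g in goals:
        p,Rt=goal(*g); d=Rm.T@(p-P)/10; rv=R.from_matrix(Rm.T@Rt).as_rotvec()
        print(d.round(2),rv.round(3),"rows",round(np.linalg.norm(d)/4.17,1),round(np.linalg.norm(rv)/.125,1))
E
python3 - <<'E'
from g import *
c=(522.5,-353.5,25)
show((c,-.445,-.785,120),(c,-.445,-.785,1))
E
```

```text
t 1.2 P [ 165.5 -498.2  248.3] w 1.0 f 0.0 j [-1.47  0.31  1.5   0.    1.33 -0.22] F [-0.1  0.1  0.7]
[44.32 -8.59 13.84] [-0.316 -0.741 -0.762] rows 11.3 8.9
[38.49 -2.53 22.26] [-0.316 -0.741 -0.762] rows 10.7 8.9
```

Request:
step_arm(
  commands="1 44.3 -8.6 13.8 -0.316 -0.741 -0.762;1 44.3 -8.6 13.8 -0.316 -0.741 -0.762;1 44.3 -8.6 13.8 -0.316 -0.741 -0.762;1 44.3 -8.6 13.8 -0.316 -0.741 -0.762;1 44.3 -8.6 13.8 -0.316 -0.741 -0.762;1 44.3 -8.6 13.8 -0.316 -0.741 -0.762;1 44.3 -8.6 13.8 -0.316 -0.741 -0.762;1 44.3 -8.6 13.8 -0.316 -0.741 -0.762;1 44.3 -8.6 13.8 -0.316 -0.741 -0.762;1 44.3 -8.6 13.8 -0.316 -0.741 -0.762;1 44.3 -8.6 13.8 -0.316 -0.741 -0.762;1 44.3 -8.6 13.8 -0.316 -0.741 -0.762;1 44.3 -8.6 13.8 -0.316 -0.741 -0.762;1 44.3 -8.6 13.8 -0.316 -0.741 -0.762;1 44.3 -8.6 13.8 -0.316 -0.741 -0.762;1 44.3 -8.6 13.8 -0.316 -0.741 -0.762",
)

```text
time_s: 2.53
eef_pos: [558.0, -277.8, 111.0]
ee_rot: [0.204, 0.782, 0.492, -0.323]
force: [0.3, -0.1, -0.5]
grip_width: 0.995
grip_force: 0.0
```

```bash
python3 - <<'E'
from g import *
c=(522.5,-353.5,25)
show((c,-.445,-.785,120),(c,-.445,-.785,1))
a=capture("top")[:,:,::-1];b=capture("side")[:,:,::-1]
cr=lambda i,u,v:cv2.resize(i[v-50:v+50,u-50:u+50],(400,400),interpolation=cv2.INTER_CUBIC)
cv2.imwrite("pics/p1.png",np.hstack([cr(a,473,239),cr(b,302,335)]))
E
```

```text
t 2.53 P [ 558.  -277.8  111. ] w 0.995 f 0.0 j [-0.38  0.78  1.32 -0.84  1.25  0.43] F [ 0.3 -0.1 -0.5]
[ 0.17  0.05 -0.01] [-0.    -0.    -0.002] rows 0.0 0.0
[ 0.17  0.06 11.89] [-0.    -0.    -0.002] rows 2.9 0.0
```

View pics/p1.png

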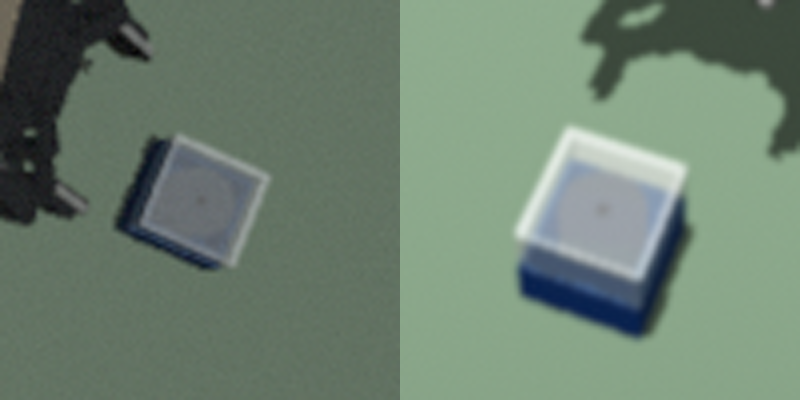

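```bash
python3 - <<'E'
from g import *
s=sense();P=s["eef_pos"];M=rot(s["ee_rot"])
f=lambda n,p,o:((proj(n,p)-np.array(o)+50)*4).round(0).tolist()
for nm,p in(("tipL",P+M@[0,42,10]),("tipR",P+M@[0,-42,10]),("tcp",P)): print(nm,p.round(),f("top",p,(473,239)),f("side",p,(302,335)))
print(f("top",box((522.5,-353.5,1.126),58,50),(473,239)))
E
```

```text
tipL [ 593. -302.  104.] [[138.0, 63.0]] [[350.0, 16.0]]
tipR [ 517. -266.  104.] [[79.0, 202.0]] [[177.0, -36.0]]
tcp [ 558. -278.  111.] [[101.0, 125.0]] [[268.0, -32.0]]
[[240.0, 182.0], [272.0, 174.0], [204.0, 270.0], [234.0, 266.0], [150.0, 141.0], [178.0, 132.0], [114.0, 229.0], [140.0, 223.0]]
```

Request:
step_arm(
  commands="1 0.2 0.1 3 0 0 0;1 0.2 0.1 6 0 0 0;1 0.2 0.1 8.5 0 0 0;1 0.2 0.1 10.5 0 0 0;1 0.2 0.1 11.9 0 0 0;1 0.2 0.1 11.9 0 0 0;0.5 0.2 0.1 11.9 0 0 0;0.5 0.2 0.1 11.9 0 0 0;0.5 0.2 0.1 11.9 0 0 0;0.5 0.2 0.1 11.9 0 0 0;0.5 0.2 0.1 11.9 0 0 0;0.5 0.2 0.1 11.9 0 0 0;0.5 0.2 0.1 11.9 0 0 0;0.5 0.2 0.1 11.9 0 0 0",
  newtons=60,
)

```text
time_s: 3.8
eef_pos: [525.1, -351.5, 26.1]
ee_rot: [0.205, 0.781, 0.493, -0.323]
force: [0.4, 4.7, 6.5]
grip_width: 0.671
grip_force: 64.5
```

```bash
python3 - <<'E'
from g import *
c=(522.5,-353.5,25)
show((c,-.445,-.785,1),((522.5,-353.5,65),-.445,-.785),((522.5,-353.5,65),-.445,.785),((522.5,-353.5,29.5),-.445,.785))
E
```

```text
t 3.8 P [ 525.1 -351.5   26.1] w 0.671 f 64.5 j [-0.51  0.88  1.39 -0.94  1.06  0.5 ] F [0.4 4.7 6.5]
[-0.13 -0.15  0.18] [ 0.002  0.001 -0.001] rows 0.1 0.0
[-2.96 -0.14 -2.64] [ 0.002  0.001 -0.001] rows 1.0 0.0
[-3.06 -0.14 -2.54] [3.000e-03 1.571e+00 1.000e-03] rows 1.0 12.6
[-0.55 -0.15 -0.03] [3.000e-03 1.571e+00 1.000e-03] rows 0.1 12.6
```

Request:
step_arm(
  commands="0.5 -0.5 0 -0.5 0 0 0;0.5 -1.3 0 -1.3 0 0 0;0.5 -2.2 0 -2.2 0 0 0;0.5 -2.8 0 -2.8 0 0.05 0;0.5 -2.8 0 -2.8 0 0.15 0;0.5 -2.8 0 -2.8 0 0.27 0;0.5 -2.8 0 -2.8 0 0.39 0;0.5 -2.8 0 -2.8 0 0.51 0;0.5 -2.8 0 -2.8 0 0.63 0;0.5 -2.8 0 -2.8 0 0.75 0;0.5 -2.8 0 -2.8 0 0.87 0;0.5 -2.8 0 -2.8 0 0.99 0;0.5 -2.8 0 -2.8 0 1.11 0;0.5 -2.8 0 -2.8 0 1.23 0;0.5 -2.8 0 -2.8 0 1.35 0;0.5 -2.8 0 -2.8 0 1.45 0;0.5 -2.8 0 -2.8 0 1.53 0;0.5 -2.8 0 -2.8 0 1.57 0;0.5 -2.8 0 -2.8 0 1.57 0;0.5 -2.8 0 -2.8 0 1.57 0",
)

```text
time_s: 5.47
eef_pos: [524.1, -352.4, 64.9]
ee_rot: [-0.203, 0.781, 0.494, 0.323]
force: [0.6, -0.1, -2.2]
grip_width: 0.666
grip_force: 64.6
```

```bash
python3 - <<'E'
from g import *
c=(522.5,-353.5,25)
show(((522.5,-353.5,35),-.445,.785,0))
a=capture("top")[:,:,::-1];b=capture("side")[:,:,::-1]
cr=lambda i,u,v:cv2.resize(i[v-50:v+50,u-50:u+50],(400,400),interpolation=cv2.INTER_CUBIC)
cv2.imwrite("pics/p2.png",np.hstack([cr(a,473,239),cr(b,302,320)]))
E
```

```text
t 5.47 P [ 524.1 -352.4   64.9] w 0.666 f 64.6 j [-1.01  0.91  1.2   0.64  1.53 -0.76] F [ 0.6 -0.1 -2.2]
[-2.22 -0.1   2.  ] [0.001 0.002 0.001] rows 0.7 0.0
```

View pics/p2.png

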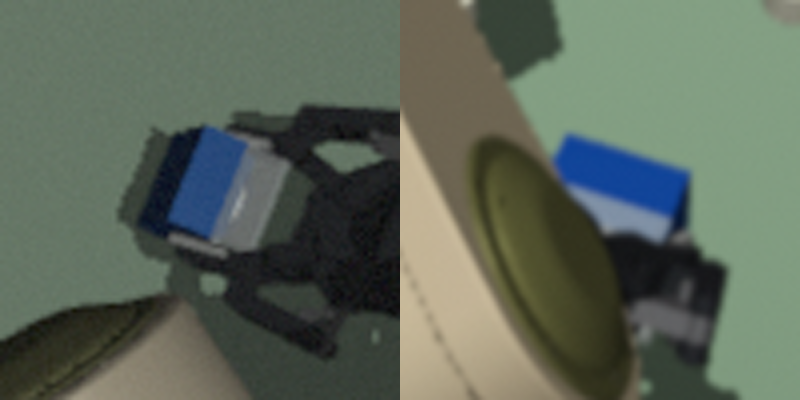

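Request:
step_arm(
  commands="0.5 -0.5 0 0.5 0 0 0;0.5 -1.1 0 1.1 0 0 0;0.5 -1.6 0 1.6 0 0 0;0.5 -1.9 0 1.9 0 0 0;0.5 -2.0 0 2.0 0 0 0;0.5 -2.1 0 2.1 0 0 0;0.5 -2.16 0 2.16 0 0 0;0.5 -2.22 0 2.22 0 0 0;0.5 -2.22 0 2.22 0 0 0",
)

```text
time_s: 6.32
eef_pos: [524.1, -352.1, 33.0]
ee_rot: [-0.204, 0.781, 0.493, 0.324]
force: [0.7, -0.5, -1.6]
grip_width: 0.67
grip_force: 64.6
```

Request:
step_arm(
  commands="0.5 -0.05 0 0.05 0 0 0;0.5 -0.1 0 0.1 0 0 0;0.5 -0.1 0 0.1 0 0 0",
)

```text
time_s: 6.57
eef_pos: [524.2, -352.2, 31.8]
ee_rot: [-0.204, 0.781, 0.493, 0.324]
force: [-0.5, -0.1, 1.1]
grip_width: 0.667
grip_force: 64.8
```

Request:
step_arm(
  commands="0.75 0 0 0 0 0 0;1 0 0 0 0 0 0;1 0 0 0 0 0 0;1 0 0 0 0 0 0;1 0 0 0 0 0 0;1 0 0 -2 0 0 0;1 0 0 -5 0 0 0;1 0 0 -9 0 0 0;1 0 0 -12 0 0 0;1 0 0 -12 0 0 0",
)

```text
time_s: 7.4
eef_pos: [486.5, -433.3, 120.9]
ee_rot: [-0.199, 0.782, 0.493, 0.324]
force: [0.1, 0.4, -0.4]
grip_width: 1.0
grip_force: 0.0
```

```bash
python3 - <<'E'
from g import *
c=(524.6,-351.2,29)
show((c,-.445,-.785,120),(c,-.445,-.785,1))
E
```

```text
t 7.4 P [ 486.5 -433.3  120.9] w 1.0 f 0.0 j [-1.12  0.92  1.02  0.6   1.72 -0.74] F [ 0.1  0.4 -0.4]
[11.98 -0.16 12.82] [ 0.008 -1.565 -0.004] rows 4.2 12.5
[ 0.08 -0.19 12.89] [ 0.008 -1.565 -0.004] rows 3.1 12.5
```

Request:
step_arm(
  commands="1 0.9 0 0.9 0 -0.12 0;1 1.8 0 1.9 0 -0.24 0;1 2.8 0 2.9 0 -0.36 0;1 3.7 0 3.9 0 -0.48 0;1 4.6 -0.1 4.9 0 -0.6 0;1 5.5 -0.1 5.9 0 -0.72 0;1 6.5 -0.1 6.9 0 -0.84 0;1 7.4 -0.1 7.9 0 -0.96 0;1 8.3 -0.1 8.9 0 -1.08 0;1 9.2 -0.2 9.9 0 -1.2 0;1 10.2 -0.2 10.9 0 -1.32 0;1 11.1 -0.2 11.9 0 -1.44 0;1 12 -0.2 12.8 0 -1.565 0;1 12 -0.2 12.8 0 -1.565 0;1 12 -0.2 12.8 0 -1.565 0",
)

```text
time_s: 8.65
eef_pos: [561.6, -267.5, 109.0]
ee_rot: [0.202, 0.781, 0.495, -0.321]
force: [-0.0, 0.0, -0.1]
grip_width: 1.001
grip_force: 0.0
```

```bash
python3 - <<'E'
from g import *
c=(524.6,-351.2,29)
show((c,-.445,-.785,120),(c,-.445,-.785,1))
print([(n,l,[(r["rect"],r["score"]) for r in search_frame(n,l)]) for n in("top",) if capture(n) is not None for l in("case_a","lid_a")])
E
```

```text
t 8.65 P [ 561.6 -267.5  109. ] w 1.001 f 0.0 j [-0.36  0.78  1.31 -0.83  1.26  0.43] F [-0.   0.  -0.1]
[-0.82  0.26  0.12] [ 0.    -0.006  0.004] rows 0.2 0.1
[-0.89  0.25 12.02] [ 0.    -0.006  0.004] rows 2.9 0.1
[('top', 'case_a', []), ('top', 'lid_a', [([308.5, 226.8, 28.7, 29.7], 0.84), ([478.8, 241.1, 24.0, 28.5], 0.8), ([262.1, 253.3, 34.3, 30.7], 0.65)])]
```

Request:
step_arm(
  commands="1 -0.9 0.3 1 0 0 0;1 -0.9 0.3 4 0 0 0;1 -0.9 0.3 7 0 0 0;1 -0.9 0.3 9.5 0 0 0;1 -0.9 0.3 11 0 0 0;1 -0.9 0.3 12 0 0 0;1 -0.9 0.3 12 0 0 0;1 -0.9 0.3 12 0 0 0;0.5 -0.9 0.3 12 0 0 0;0.5 -0.9 0.3 12 0 0 0;0.5 -0.9 0.3 12 0 0 0;0.5 -0.9 0.3 12 0 0 0;0.5 -0.9 0.3 12 0 0 0;0.5 -0.9 0.3 12 0 0 0;0.5 -0.9 0.3 12 0 0 0",
  newtons=60,
)

```text
time_s: 10.05
eef_pos: [525.7, -352.3, 32.8]
ee_rot: [0.204, 0.782, 0.493, -0.321]
force: [0.8, 4.2, 6.6]
grip_width: 0.671
grip_force: 64.6
```

```bash
python3 - <<'E'
from g import *
c=(524.6,-351.2,29);T=np.array([528.3,317.3,0])
show((c,-.445,-.785,1),((524.6,-351.2,150),-.445,-.785),((524.6,-351.2,150),-.445,.785),((540,-20,170),-.1,.785),(T+[0,0,120],.5,.785))
E
```

```text
t 10.05 P [ 525.7 -352.3   32.8] w 0.671 f 64.6 j [-0.51  0.87  1.38 -0.93  1.06  0.49] F [0.8 4.2 6.6]
[ 0.31 -0.15  0.13] [ 0.002 -0.005 -0.001] rows 0.1 0.0
[-8.21 -0.13 -8.47] [ 0.002 -0.005 -0.001] rows 2.8 0.0
[-8.31 -0.13 -8.37] [2.000e-03 1.565e+00 1.000e-03] rows 2.8 12.5
[ 11.99 -12.94 -31.32] [ 0.003  1.549 -0.382] rows 8.6 12.8
[ 36.79 -28.47 -48.88] [ 0.005  1.438 -1.041] rows 16.2 14.2
```

Request:
step_arm(
  commands="0.5 -0.5 0 -0.5 0 0 0;0.5 -1.3 0 -1.3 0 0 0;0.5 -2.3 0 -2.3 0 0 0;0.5 -3.4 0 -3.4 0 0.05 0;0.5 -4.5 0 -4.5 0 0.15 0;0.5 -5.5 0 -5.5 0 0.27 0;0.5 -6.4 0 -6.4 0 0.39 0;0.5 -7.2 0 -7.2 0 0.51 0;0.5 -7.8 0 -7.8 0 0.63 0;0.5 -8.2 0 -8.2 0 0.75 0;0.5 -8.3 0 -8.3 0 0.87 0;0.5 -8.3 0 -8.3 0 0.99 0;0.5 -8.3 0 -8.3 0 1.11 0;0.5 -8.3 0 -8.3 0 1.23 0;0.5 -8.3 0 -8.3 0 1.35 0;0.5 -8.3 0 -8.3 0 1.45 0;0.5 -8.3 0 -8.3 0 1.53 0;0.5 -8.3 0 -8.3 0 1.57 0;0.5 -8.3 0 -8.3 0 1.57 0;0.5 -8.3 0 -8.3 0 1.57 0",
)

```text
time_s: 11.72
eef_pos: [524.5, -353.6, 149.6]
ee_rot: [-0.204, 0.781, 0.493, 0.325]
force: [0.3, 0.8, -2.1]
grip_width: 0.674
grip_force: 64.3
```

```bash
python3 - <<'E'
from g import *
show(((524.6,-351.2,150),-.445,.785),((540,-20,160),0,.785),((528,317,130),.5,.785,0))
a=capture("top")[:,:,::-1];b=capture("side")[:,:,::-1]
cr=lambda i,u,v:cv2.resize(i[v-50:v+50,u-50:u+50],(400,400),interpolation=cv2.INTER_CUBIC)
cv2.imwrite("pics/p3.png",np.hstack([cr(a,473,239),cr(b,302,290)]))
E
```

```text
t 11.72 P [ 524.5 -353.6  149.6] w 0.674 f 64.3 j [-1.01  0.8   1.16  0.64  1.65 -0.68] F [ 0.3  0.8 -2.1]
[ 0.18 -0.09  0.03] [ 0.001 -0.003  0.001] rows 0.0 0.0
[ 22.46 -12.92  20.98] [ 0.316 -0.003 -0.313] rows 8.0 3.6
[ 41.44 -28.54  44.38] [ 0.67  -0.002 -0.666] rows 16.1 7.6
```

View pics/p3.png

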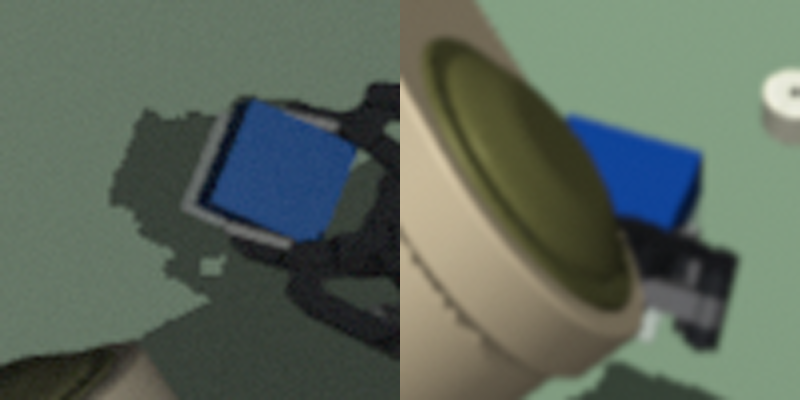

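Request:
step_arm(
  commands="0.5 0.4 -0.3 0.4 0.007 0 -0.007;0.5 1.2 -0.9 1.3 0.02 0 -0.02;0.5 2.5 -1.7 2.7 0.04 0 -0.04;0.5 4.1 -2.9 4.4 0.067 0 -0.067;0.5 6.2 -4.3 6.7 0.1 0 -0.1;0.5 8.3 -5.7 8.9 0.134 0 -0.133;0.5 10.8 -7.4 11.5 0.174 0 -0.173;0.5 13.2 -9.1 14.2 0.214 0 -0.213;0.5 15.7 -10.8 16.9 0.255 0 -0.253;0.5 18.2 -12.5 19.5 0.295 0 -0.293;0.5 20.7 -14.3 22.2 0.335 0 -0.333;0.5 23.2 -16 24.9 0.375 0 -0.373;0.5 25.7 -17.7 27.5 0.415 0 -0.413;0.5 28.2 -19.4 30.2 0.456 0 -0.453;0.5 30.6 -21.1 32.9 0.496 0 -0.493;0.5 33.1 -22.8 35.5 0.536 0 -0.533;0.5 35.6 -24.5 38.2 0.576 0 -0.573;0.5 37.7 -25.9 40.4 0.61 0 -0.607;0.5 39.7 -27.4 42.6 0.643 0 -0.64;0.5 41.4 -28.5 44.4 0.67 0 -0.667",
)

```text
time_s: 13.48
eef_pos: [527.3, 320.3, 131.1]
ee_rot: [-0.33, 0.468, 0.796, 0.196]
force: [0.1, -0.2, -1.6]
grip_width: 0.672
grip_force: 64.3
```

Request:
step_arm(
  commands="0.5 0 0 0 0 0 0;0.5 0 0 0 0 0 0;0.5 0 0 0 0 0 0",
)

```text
time_s: 13.73
eef_pos: [528.2, 317.2, 130.8]
ee_rot: [-0.33, 0.47, 0.795, 0.197]
force: [-0.2, -1.1, -1.5]
grip_width: 0.671
grip_force: 64.9
```

```bash
python3 - <<'E'
from g import *
psi=.5;X=np.array([-np.sin(psi),np.cos(psi),0])
p=np.array([528.3,317.3,0])-3.8*X
show((p+[0,0,130],psi,.785,0),(p+[0,0,34],psi,.785,0),(p+[0,0,28],psi,.785,0))
E
```

```text
t 13.73 P [528.2 317.2 130.8] w 0.671 f 64.9 j [ 0.09  0.73  1.35  0.71  1.47 -0.64] F [-0.2 -1.1 -1.5]
[-0.32  0.01 -0.21] [ 0.001 -0.003  0.003] rows 0.1 0.0
[-7.13 -0.01  6.56] [ 0.001 -0.003  0.003] rows 2.3 0.0
[-7.55 -0.02  6.99] [ 0.001 -0.003  0.003] rows 2.5 0.0
```

Request:
step_arm(
  commands="0.5 -1 0 0.8 0 0 0;0.5 -2.5 0 2 0 0 0;0.5 -4.2 0 3.7 0 0 0;0.5 -5.7 0 5.1 0 0 0;0.5 -6.7 0 6.1 0 0 0;0.5 -7 0 6.4 0 0 0;0.5 -7.15 0 6.55 0 0 0;0.5 -7.25 0 6.68 0 0 0;0.5 -7.35 0 6.78 0 0 0;0.5 -7.35 0 6.78 0 0 0;0.5 -7.35 0 6.78 0 0 0",
)

```text
time_s: 14.65
eef_pos: [530.9, 314.1, 31.2]
ee_rot: [-0.329, 0.47, 0.795, 0.197]
force: [-0.2, 0.2, -1.8]
grip_width: 0.671
grip_force: 65.0
```

Request:
step_arm(
  commands="0.5 -0.05 0 0.05 0 0 0;0.5 -0.1 0 0.1 0 0 0;0.5 -0.15 0 0.15 0 0 0;0.5 -0.15 0 0.15 0 0 0",
)

```text
time_s: 14.98
eef_pos: [530.8, 314.0, 29.5]
ee_rot: [-0.33, 0.47, 0.794, 0.197]
force: [-1.8, -1.4, 5.2]
grip_width: 0.674
grip_force: 65.5
```

Request:
step_arm(
  commands="0.75 0 0 0 0 0 0;1 0 0 0 0 0 0;1 0 0 0 0 0 0;1 0 0 0 0 0 0;1 0 0 0 0 0 0;1 0 0 -2 0 0 0;1 0 0 -5 0 0 0;1 0 0 -9 0 0 0;1 0 0 -12 0 0 0;1 0 0 -12 0 0 0;1 0 0 -12 0 0 0",
)

```text
time_s: 15.9
eef_pos: [572.1, 238.5, 113.7]
ee_rot: [-0.329, 0.471, 0.794, 0.198]
force: [-1.1, 0.4, -0.8]
grip_width: 1.0
grip_force: 0.0
```

```bash
cat > m2.py <<'E'
from g import *
c=(557,30.5,25)
show((c,.15,-.785,120),(c,.15,-.785,1))
# stacked case in tray: top blue face (z 54)
capture("top")
m=trace("top","case_a"); 
for r in m: print(r["score"],np.round(r["rect"]),cv2.minAreaRect(np.argwhere(r["mask"])[:,::-1].astype(np.float32)))
im=capture("top"); cv2.imwrite("pics/p4.png",np.hstack([cv2.resize(im[190:290,138:238,::-1],(400,400),interpolation=cv2.INTER_CUBIC),cv2.resize(capture("side")[110:210,243:343,::-1],(400,400),interpolation=cv2.INTER_CUBIC)]))
hsv=cv2.cvtColor(im,cv2.COLOR_RGB2HSV); b=(hsv[...,0]>100)&(hsv[...,0]<130)&(hsv[...,1]>120)&(hsv[...,2]>60); b[:, :130]=0;b[:,260:]=0;b[:180]=0;b[300:]=0
b=b.astype(np.uint8); n,l,st,ce=cv2.connectedComponentsWithStats(b); k=1+st[1:,4].argmax(); mm=l==k
q=cv2.boxPoints(cv2.minAreaRect(np.argwhere(mm)[:,::-1].astype(np.float32)))
P=np.array([ray("top",u,54) for u in q]); d=np.roll(P,-1,0)-P
print(st[k],ray("top",ce[k],54).round(1),P.mean(0).round(1),np.hypot(*d[:,:2].T).round(1),(np.arctan2(d[:,1],d[:,0])%(np.pi/2)).round(3))
E
python3 m2.py
```

```text
t 15.9 P [572.1 238.5 113.7] w 1.0 f 0.0 j [-0.04  0.81  1.26  0.66  1.55 -0.72] F [-1.1  0.4 -0.8]
[-7.   -8.37 -6.54] [ 0.004 -1.556  0.387] rows 3.1 12.8
[-18.53 -11.28  -6.21] [ 0.004 -1.556  0.387] rows 5.4 12.8
0.67 [183. 239.  38.  33.] ((182.99864196777344, 238.44187927246094), (27.39742660522461, 28.5931396484375), 62.10273361206055)
[167 222  33  33 633] [529.  315.1  54. ] [529. 315.  54.] [57.6 58.5 57.2 58.2] [0.489 0.511 0.485 0.52 ]
```

View pics/p4.png

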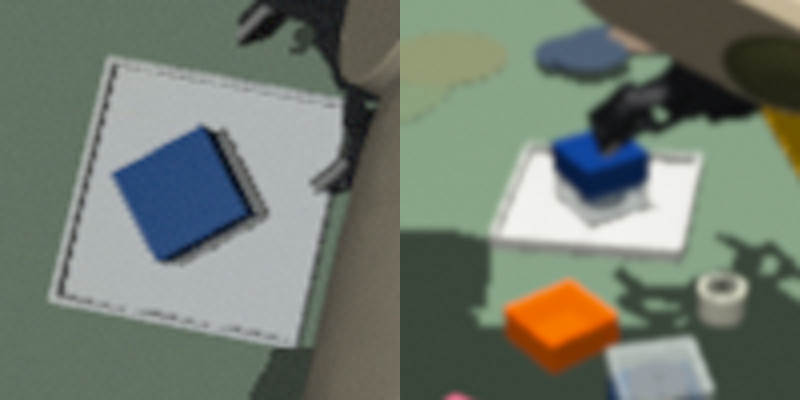

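Request:
step_arm(
  commands="1 -0.5 -0.6 -0.5 0 -0.11 0.028;1 -1 -1.2 -0.9 0 -0.22 0.055;1 -1.5 -1.8 -1.4 0 -0.33 0.083;1 -2 -2.4 -1.9 0 -0.44 0.11;1 -2.5 -3 -2.3 0 -0.55 0.138;1 -3 -3.6 -2.8 0 -0.67 0.166;1 -3.5 -4.2 -3.3 0 -0.78 0.194;1 -4 -4.8 -3.7 0 -0.89 0.221;1 -4.5 -5.4 -4.2 0 -1 0.249;1 -5 -6 -4.6 0 -1.11 0.276;1 -5.5 -6.6 -5.1 0 -1.22 0.304;1 -6 -7.2 -5.6 0 -1.33 0.332;1 -6.5 -7.8 -6 0 -1.44 0.36;1 -7 -8.4 -6.5 0.004 -1.556 0.387;1 -7 -8.4 -6.5 0.004 -1.556 0.387;1 -7 -8.4 -6.5 0.004 -1.556 0.387;1 -7 -8.4 -6.5 0.004 -1.556 0.387",
)

```text
time_s: 17.52
eef_pos: [543.5, 115.6, 109.0]
ee_rot: [0.288, 0.602, 0.702, -0.249]
force: [-0.2, -0.1, 1.0]
grip_width: 1.002
grip_force: 0.0
```

```bash
python3 - <<'E'
from g import *
c=(557,30.5,25)
show((c,.15,-.785,120),(c,.15,-.785,1))
E
```

```text
t 17.52 P [543.5 115.6 109. ] w 1.002 f 0.0 j [ 0.3   0.69  1.51 -0.83  1.24  0.55] F [-0.2 -0.1  1. ]
[-0.16  0.06  0.03] [-0.    -0.004  0.003] rows 0.0 0.0
[-0.2   0.06 11.93] [-0.    -0.004  0.003] rows 2.9 0.0
```

Request:
step_arm(
  commands="1 -0.2 0.1 1 0 0 0;1 -0.2 0.1 4 0 0 0;1 -0.2 0.1 7 0 0 0;1 -0.2 0.1 9.5 0 0 0;1 -0.2 0.1 11 0 0 0;1 -0.2 0.1 12 0 0 0;1 -0.2 0.1 12 0 0 0;1 -0.2 0.1 12 0 0 0;0.5 -0.2 0.1 12 0 0 0;0.5 -0.2 0.1 12 0 0 0;0.5 -0.2 0.1 12 0 0 0;0.5 -0.2 0.1 12 0 0 0;0.5 -0.2 0.1 12 0 0 0;0.5 -0.2 0.1 12 0 0 0;0.5 -0.2 0.1 12 0 0 0",
  newtons=60,
)

```text
time_s: 18.77
eef_pos: [557.6, 30.9, 26.4]
ee_rot: [0.29, 0.602, 0.701, -0.249]
force: [-2.5, 4.5, 6.5]
grip_width: 0.676
grip_force: 64.5
```

```bash
python3 - <<'E'
from g import *
show(((557,30.5,25),.15,-.785,0))
E
```

```text
t 18.77 P [557.6  30.9  26.4] w 0.676 f 64.5 j [ 0.15  0.79  1.6  -0.97  1.03  0.64] F [-2.5  4.5  6.5]
[ 0.08 -0.06  0.12] [ 0.001 -0.     0.002] rows 0.0 0.0
```

Request:
step_arm(
  commands="0.5 -0.5 0 -0.5 0 0 0;0.5 -1.3 0 -1.3 0 0 0;0.5 -2.2 0 -2.2 0 0 0;0.5 -2.8 0 -2.8 0 0.05 0;0.5 -2.8 0 -2.8 0 0.15 0;0.5 -2.8 0 -2.8 0 0.27 0;0.5 -2.8 0 -2.8 0 0.39 0;0.5 -2.8 0 -2.8 0 0.51 0;0.5 -2.8 0 -2.8 0 0.63 0;0.5 -2.8 0 -2.8 0 0.75 0;0.5 -2.8 0 -2.8 0 0.87 0;0.5 -2.8 0 -2.8 0 0.99 0;0.5 -2.8 0 -2.8 0 1.11 0;0.5 -2.8 0 -2.8 0 1.23 0;0.5 -2.8 0 -2.8 0 1.35 0;0.5 -2.8 0 -2.8 0 1.45 0;0.5 -2.8 0 -2.8 0 1.53 0;0.5 -2.8 0 -2.8 0 1.57 0;0.5 -2.8 0 -2.8 0 1.57 0;0.5 -2.8 0 -2.8 0 1.57 0",
)

```text
time_s: 20.43
eef_pos: [557.5, 29.7, 65.6]
ee_rot: [-0.29, 0.602, 0.701, 0.248]
force: [0.3, 0.3, -2.0]
grip_width: 0.67
grip_force: 64.5
```

Request:
step_arm(
  commands="0.5 -0.5 0 0.5 0 0 0;0.5 -1.1 0 1.1 0 0 0;0.5 -1.6 0 1.6 0 0 0;0.5 -1.9 0 1.9 0 0 0;0.5 -2.05 0 2.05 0 0 0;0.5 -2.15 0 2.15 0 0 0;0.5 -2.2 0 2.2 0 0 0;0.5 -2.25 0 2.25 0 0 0;0.5 -2.25 0 2.25 0 0 0",
)

```text
time_s: 21.18
eef_pos: [557.3, 30.0, 33.3]
ee_rot: [-0.291, 0.602, 0.701, 0.249]
force: [-0.2, -0.4, -1.7]
grip_width: 0.673
grip_force: 64.5
```

Request:
step_arm(
  commands="0.5 -0.07 0 0.07 0 0 0;0.5 -0.14 0 0.14 0 0 0;0.5 -0.2 0 0.2 0 0 0;0.5 -0.2 0 0.2 0 0 0",
)

```text
time_s: 21.52
eef_pos: [557.2, 30.0, 30.3]
ee_rot: [-0.291, 0.602, 0.701, 0.249]
force: [0.5, -0.6, -1.7]
grip_width: 0.673
grip_force: 64.5
```

Request:
step_arm(
  commands="0.5 -0.05 0 0.05 0 0 0;0.5 -0.1 0 0.1 0 0 0;0.5 -0.1 0 0.1 0 0 0",
)

```text
time_s: 21.77
eef_pos: [557.3, 30.0, 29.7]
ee_rot: [-0.291, 0.602, 0.701, 0.249]
force: [-2.1, -1.4, 4.9]
grip_width: 0.67
grip_force: 65.1
```

Request:
step_arm(
  commands="0.75 0 0 0 0 0 0;1 0 0 0 0 0 0;1 0 0 0 0 0 0;1 0 0 0 0 0 0;1 0 0 0 0 0 0;1 0 0 -2 0 0 0;1 0 0 -5 0 0 0;1 0 0 -9 0 0 0;1 0 0 -12 0 0 0;1 0 0 -12 0 0 0;1 0 0 -12 0 0 0;1 0 0 -12 0 0 0",
)

```text
time_s: 22.77
eef_pos: [569.7, -53.0, 113.0]
ee_rot: [-0.292, 0.602, 0.7, 0.248]
force: [-0.4, 0.1, 1.1]
grip_width: 0.999
grip_force: 0.0
```

```bash
python3 - <<'E'
from g import *
c=(557.1,31.4,29)
show((c,.15,-.785,120),(c,.15,-.785,1))
E
```

```text
t 22.77 P [569.7 -53.  113. ] w 0.999 f 0.0 j [-0.54  0.76  1.35  0.58  1.6  -0.84] F [-0.4  0.1  1.1]
[12.08  0.05 11.98] [-0.004 -1.571  0.002] rows 4.1 12.6
[ 0.18  0.06 11.97] [-0.004 -1.571  0.002] rows 2.9 12.6
```

Request:
step_arm(
  commands="1 0.9 0 0.9 0 -0.12 0;1 1.8 0 1.8 0 -0.24 0;1 2.8 0 2.8 0 -0.36 0;1 3.7 0 3.7 0 -0.48 0;1 4.6 0 4.6 0 -0.6 0;1 5.5 0 5.5 0 -0.72 0;1 6.5 0 6.5 0 -0.84 0;1 7.4 0 7.4 0 -0.96 0;1 8.3 0 8.3 0 -1.08 0;1 9.2 0 9.2 0 -1.2 0;1 10.2 0 10.2 0 -1.32 0;1 11.1 0 11.1 0 -1.44 0;1 12 0 12 0 -1.57 0;1 12 0 12 0 -1.57 0;1 12 0 12 0 -1.57 0;1 12 0 12 0 -1.57 0",
)

```text
time_s: 24.1
eef_pos: [544.1, 114.1, 113.1]
ee_rot: [0.288, 0.601, 0.702, -0.25]
force: [-0.4, 0.1, 0.6]
grip_width: 1.0
grip_force: 0.0
```

```bash
python3 - <<'E'
from g import *
c=(557.1,31.4,29)
show((c,.15,-.785,120),(c,.15,-.785,1))
E
```

```text
t 24.1 P [544.1 114.1 113.1] w 1.0 f 0.0 j [ 0.3   0.68  1.5  -0.83  1.24  0.54] F [-0.4  0.1  0.6]
[ 0.03  0.05 -0.13] [-0.001 -0.002  0.005] rows 0.0 0.0
[ 0.    0.06 11.77] [-0.001 -0.002  0.005] rows 2.8 0.0
```

Request:
step_arm(
  commands="1 0 0.1 1 0 0 0;1 0 0.1 4 0 0 0;1 0 0.1 7 0 0 0;1 0 0.1 9.5 0 0 0;1 0 0.1 11 0 0 0;1 0 0.1 11.7 0 0 0;1 0 0.1 11.7 0 0 0;1 0 0.1 11.7 0 0 0;0.5 0 0.1 11.7 0 0 0;0.5 0 0.1 11.7 0 0 0;0.5 0 0.1 11.7 0 0 0;0.5 0 0.1 11.7 0 0 0;0.5 0 0.1 11.7 0 0 0;0.5 0 0.1 11.7 0 0 0;0.5 0 0.1 11.7 0 0 0",
  newtons=60,
)

```text
time_s: 25.35
eef_pos: [558.3, 33.1, 32.0]
ee_rot: [0.29, 0.602, 0.701, -0.249]
force: [-1.6, 4.0, 7.3]
grip_width: 0.671
grip_force: 64.5
```

Request:
step_arm(
  commands="0.5 -0.5 0 -0.5 0 0 0;0.5 -1.3 0 -1.3 0 0 0;0.5 -2.3 0 -2.3 0 0 0;0.5 -3.4 0 -3.4 0 0.05 0;0.5 -4.5 0 -4.5 0 0.15 0;0.5 -5.5 0 -5.5 0 0.27 0;0.5 -6.4 0 -6.4 0 0.39 0;0.5 -7.2 0 -7.2 0 0.51 0;0.5 -7.8 0 -7.8 0 0.63 0;0.5 -8.2 0 -8.2 0 0.75 0;0.5 -8.3 0 -8.3 0 0.87 0;0.5 -8.3 0 -8.3 0 0.99 0;0.5 -8.3 0 -8.3 0 1.11 0;0.5 -8.3 0 -8.3 0 1.23 0;0.5 -8.3 0 -8.3 0 1.35 0;0.5 -8.3 0 -8.3 0 1.45 0;0.5 -8.3 0 -8.3 0 1.53 0;0.5 -8.3 0 -8.3 0 1.57 0;0.5 -8.3 0 -8.3 0 1.57 0;0.5 -8.3 0 -8.3 0 1.57 0",
)

```text
time_s: 27.02
eef_pos: [558.2, 32.3, 148.9]
ee_rot: [-0.29, 0.602, 0.701, 0.248]
force: [-0.5, -0.5, -1.5]
grip_width: 0.675
grip_force: 64.3
```

```bash
python3 - <<'E'
from g import *
show(((530.4,313.6,130),.5,.785,0))
E
```

```text
t 27.02 P [558.2  32.3 148.9] w 0.675 f 64.3 j [-0.42  0.65  1.45  0.63  1.54 -0.76] F [-0.5 -0.5 -1.5]
[18.67  1.52 21.25] [ 0.245  0.002 -0.247] rows 6.8 2.8
```

Request:
step_arm(
  commands="0.5 0.4 0 0.4 0.005 0 -0.005;0.5 1.3 0.1 1.5 0.017 0 -0.017;0.5 2.8 0.2 3.2 0.037 0 -0.037;0.5 4.7 0.4 5.3 0.06 0 -0.06;0.5 7 0.6 8 0.09 0 -0.09;0.5 9.3 0.8 10.6 0.122 0 -0.123;0.5 11.7 1 13.3 0.154 0 -0.155;0.5 14 1.1 16 0.184 0 -0.185;0.5 15.9 1.3 18.1 0.208 0 -0.21;0.5 17.4 1.4 19.8 0.228 0 -0.23;0.5 18.3 1.5 20.8 0.24 0 -0.242;0.5 18.7 1.5 21.2 0.245 0 -0.247;0.5 18.7 1.5 21.2 0.245 0 -0.247;0.5 18.7 1.5 21.2 0.245 0 -0.247;0.5 18.7 1.5 21.2 0.245 0 -0.247",
)

```text
time_s: 28.27
eef_pos: [530.7, 312.4, 130.9]
ee_rot: [-0.329, 0.472, 0.794, 0.195]
force: [-0.8, -0.5, -2.9]
grip_width: 0.673
grip_force: 64.4
```

```bash
cat > m3.py <<'E'
from g import *
z=float(sys.argv[1])
show(((530.4,313.6,84),.5,.785,0),((530.4,313.6,81),.5,.785,0))
im=capture("top"); s=capture("side"); cv2.imwrite(f"pics/{sys.argv[2]}.png",np.hstack([cv2.resize(im[190:290,138:238,::-1],(400,400),interpolation=cv2.INTER_CUBIC),cv2.resize(s[90:190,243:343,::-1],(400,400),interpolation=cv2.INTER_CUBIC)]))
hsv=cv2.cvtColor(im,cv2.COLOR_RGB2HSV); b=(hsv[...,0]>100)&(hsv[...,0]<130)&(hsv[...,1]>120)&(hsv[...,2]>60); b[:, :130]=0;b[:,260:]=0;b[:180]=0;b[300:]=0
n,l,st,ce=cv2.connectedComponentsWithStats(b.astype(np.uint8)); k=1+st[1:,4].argmax()
q=cv2.boxPoints(cv2.minAreaRect(np.argwhere(l==k)[:,::-1].astype(np.float32)))
P=np.array([ray("top",u,z) for u in q]); d=np.roll(P,-1,0)-P
print(st[k],P.mean(0).round(1),ray("top",ce[k],z).round(1),np.hypot(*d[:,:2].T).round(1),(np.arctan2(d[:,1],d[:,0])%(np.pi/2)).round(3))
E
python3 m3.py 153.5 p5
```

```text
t 28.27 P [530.7 312.4 130.9] w 0.673 f 64.4 j [ 0.08  0.73  1.35  0.71  1.48 -0.64] F [-0.8 -0.5 -2.9]
[-3.23  0.03  3.4 ] [ 0.001 -0.    -0.002] rows 1.1 0.0
[-3.44  0.03  3.61] [ 0.001 -0.    -0.002] rows 1.2 0.0
[151 217  32  36 711] [529.9 314.1 153.5] [529.3 316.4 153.5] [57.5 60.  57.  59.7] [0.469 0.494 0.465 0.503]
```

View pics/p5.png

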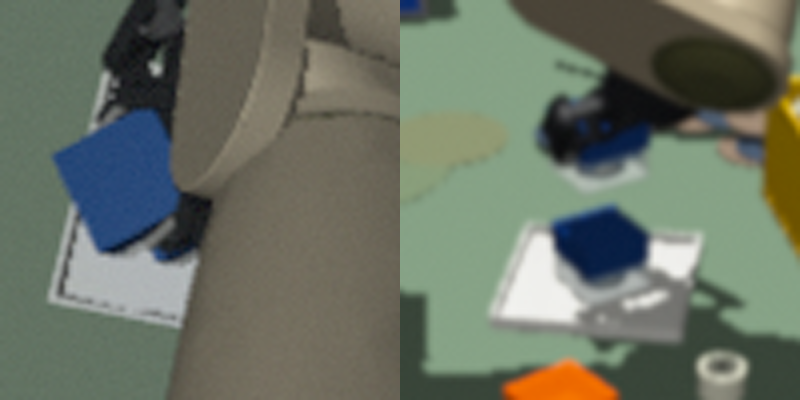

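Request:
step_arm(
  commands="0.5 -0.6 0 0.7 0 0 0;0.5 -1.5 0 1.6 0 0 0;0.5 -2.3 0 2.5 0 0 0;0.5 -2.8 0 3 0 0 0;0.5 -3.05 0 3.2 0 0 0;0.5 -3.2 0 3.35 0 0 0;0.5 -3.25 0 3.42 0 0 0;0.5 -3.3 0 3.47 0 0 0;0.5 -3.3 0 3.47 0 0 0;0.5 -3.3 0 3.47 0 0 0",
)

```text
time_s: 29.2
eef_pos: [529.9, 314.6, 83.2]
ee_rot: [-0.329, 0.471, 0.795, 0.195]
force: [-0.1, 0.0, -3.4]
grip_width: 0.672
grip_force: 64.4
```

Request:
step_arm(
  commands="0.5 -0.05 0 0.05 0 0 0;0.5 -0.1 0 0.1 0 0 0;0.5 -0.15 0 0.15 0 0 0;0.5 -0.15 0 0.15 0 0 0",
)

```text
time_s: 29.53
eef_pos: [529.8, 314.5, 81.3]
ee_rot: [-0.329, 0.471, 0.794, 0.195]
force: [-1.3, -1.9, 4.2]
grip_width: 0.671
grip_force: 64.9
```

Contact made; release and back off.

Request:
step_arm(
  commands="0.75 0 0 0 0 0 0;1 0 0 0 0 0 0;1 0 0 0 0 0 0;1 0 0 0 0 0 0;1 0 0 0 0 0 0;1 0 0 -1 0 0 0;1 0 0 -3 0 0 0;1 0 0 -6 0 0 0;1 0 0 -10 0 0 0;1 0 0 -14 0 0 0;1 0 0 -14 0 0 0;1 0 0 -14 0 0 0",
)

```text
time_s: 30.53
eef_pos: [578.4, 226.2, 181.2]
ee_rot: [-0.328, 0.472, 0.794, 0.196]
force: [0.5, -0.0, -1.5]
grip_width: 1.0
grip_force: 0.0
```

```bash
python3 m3.py 104 p6
```

```text
t 30.53 P [578.4 226.2 181.2] w 1.0 f 0.0 j [-0.06  0.74  1.2   0.65  1.67 -0.65] F [ 0.5 -0.  -1.5]
[ 0.2  -0.07 13.93] [ 0.004  0.001 -0.   ] rows 3.3 0.0
[-1.000e-02 -7.000e-02  1.414e+01] [ 0.004  0.001 -0.   ] rows 3.4 0.0
[159 220  35  34 699] [528.3 315.3 104. ] [528.1 315.3 104. ] [57.8 58.  57.3 57.8] [0.492 0.515 0.488 0.524]
```

View pics/p6.png

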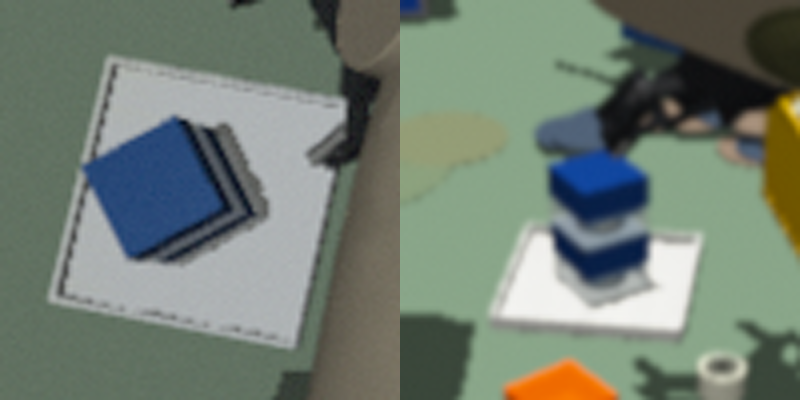

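The picture shows both cases stacked squarely in the tray with their blue bases up. The upper case measures (528.3, 315.3) and the lower (529, 315), both at a yaw of about 0.5.

```bash
python3 -c "
from rig import *
print(finish_job())"
```

```text
the job is handed in; nothing more can be done
None
```

Both cases are upside down, closed and stacked in the tray with their blue bases up; their centres measured about 1 mm apart. I handed the job in at about 31 s of the 72 s allowed, and no verdict came back.

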